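Fetch the finishing oil from the sloping carton and bring it to the carving

ROBOT

A 6-joint arm with a two-finger parallel gripper is mounted at the origin on the work surface. World frame = base frame: x ahead of the robot, y to its left, z up, the work surface at z = 0. Lengths are in m, angles in rad, forces in N, time in s.
With the tool pointing down it reaches from about 0.375 to 0.975 m from the base axis. Payload 3.8 kg.
Tool frame: the origin (TCP) lies midway between the tips of the shut fingers; the grasp point (between the pads) lies 19 mm behind it; z points along the fingers, y is the line along which they close (so a half turn about z gives the same grasp; the last joint's range is limited). The gripper opens to 85 mm and grips with 20 to 120 N. Pads are 22 mm wide; open, the fingers measure 114 mm over their backs; the gripper's body (76 mm by 85 mm) begins 54 mm behind the grasp point. The pads swing forward as they close: fully open they stand 13 mm farther back than shut.
Start: joints at [1.092, 0.264, 1.604, -0, 1.274, -0.037], TCP at [0.289, 0.61, 0.231] pointing down, gripper open.
Joint ranges: [-2.63, 2.63], [-0.94, 2.18], [0.31, 2.57], [-1.31, 4.45], [0, 2.66], [-2.55, 2.55]. Speed limits (rad/s): [2.57, 2.57, 3.14, 3.14, 3.14, 3.14].

INTERFACE

Orientations are given as a rotation vector (axis times angle).
In Python, from workcell import bot gives the robot as it stands.
- The arm moves only by the tool step_arm, never from a script. Its argument "motion" is a list of rows, each a list of 5 numbers: the finger opening in cm, from 0 to 8.54, then the shift along the tool's x, y, z in cm, then the turn about the tool's z in degrees. In form: [[claw, dx, dy, dz, twist], ...]. A call has 1 to 20 rows; each row is the pose to reach, as a shift and turn from the pose commanded when the call began, along the tool's axes at that moment; what a row does not reach only later rows make up. A row lasts 1/10 s, in which the tool goes at most 50 mm and 8.59 degrees, less where a joint would pass 70% of its speed; a pose out of reach is approached as far as the arm can. A call with a gripper value outside its range is refused whole. The fingers move at their own pace and stop on an object; "force" is the grip in N (left out, the last holds). Time passes only in rows, so rows that repeat a pose let the fingers close. It gives the time, the measured TCP pose, the force, the opening and the grip force at its end, in the units of the state.
- bot.read_state(): the state, without advancing time (a new reading comes with each control period).
- bot.read_camera(name): name is "scene" or "top" or "wrist"; returns (picture, depth): 384x512x3 uint8, red, green, blue; 384x512 float32, m along the optical axis (not along the pixel's ray), 0 where there is no reading.
- bot.calibration(name): a dict with "mtx" (3x3 intrinsics, pixels), "origin" and "orientation" of the camera in the world; the wrist camera has in their place "T_tool_cam" (4x4, takes a point from camera to tool coordinates, whose origin is the TCP and whose axes are the flange's). Camera axes: x right, y up, looking along -z (the intrinsics and any distortion apply to the point x, -y, -z); pixel columns grow to the right and rows downward; lengths in m; the calibration is good to about 2 mm. A picture is of the moment at which its call begins: read the wrist's pose just before it. calibration takes no time and is no camera call.
- bot.finish_job(): hands the job in; it is judged then, once.
The state is a dict: "time": time; "q": joint angles; "joint_vel": joint speeds; "joint_torque": joint torques, N m; "tool_pos": TCP position; "tcp_rot": TCP orientation; "wrist_force": force on the tool from outside, world axes, zero at the start; "torque": the same for the moment, N m; "width": opening from 0.0 (shut) to 1.0 (fully open); "grip_force": force on a finger pad.
Only numpy, scipy, OpenCV 4.12 (cv2) and the standard library are available. Lean on these libraries where they do the work, as an engineer would, in place of code of your own. Each camera call takes 0.05 s, during which the arm holds its last target. There are 200 camera calls.

TASK

Slide the keeper bar of the sloping carton fully down towards the robot to free the upper row, lift the orange-capped oil bottle out past the dividers and stand it upright in the middle of the green drip tray without letting it drop. Then slide the keeper bar fully back up over the upper row, and last push the tray along the bench, without lifting it and with the bottle standing in it, until its side lies flush against the long side of the bird carving's base, roughly centred on it. Leave the other bottles and jars in their cells and do not shift the things lying about on the bench.

Things in the scene. Friction and masses are not known exactly. Their poses are not given: they have to be found in the camera images.
- carton: Open cardboard carton, outside 185 (x) x 288 (y) x 155 mm (z), fixed in a wooden cradle that slopes it 25 degrees: its z axis runs up along the cells, out of the mouth, leaning towards the robot; x points away from the robot and climbs 25 degrees; y is level. Origin: centre of its underside. Walls, floor and dividers 5 mm, all as high as the carton: 2 rows x 3 columns of cells of about 85 x 91 mm
- carton_mouth (a point): Centre of the carton's mouth, 155 mm up its z; axes as the carton's. Upper row (farther from the robot): cells at x = +45, y = -94, 0, +94 mm, three oil bottles in any order, resting on the near side of their cells (axis at about x = +34). Lower row x = -45: two low jars in the outer cells, the middle one empty. Cradle side boards, 12 mm thick at y = +-150, end 7 mm below the mouth
- keeper (a joint): Keeper bar, dark wood, 22 x 312 (along the carton's y) x 14 mm thick, underside 8 mm above the mouth (carton z = 163). Slides down the slope along the carton's -x: 0 = fully up, over the upper row's caps at carton x = +36 mm; 0.09 m = fully down, over the lower row at x = -54 mm; stops at both ends. About 4 N moves it; it stays where it is left
- keeper_peg (a point): Top centre of the red round peg at the middle of the keeper bar, 16 mm in diameter, standing 45 mm out of the bar along the carton's z; push it from either side. It moves with the bar. Axes as the carton's
- oil_orange: The wanted bottle: amber, white label, ORANGE screw cap. Body 62 mm in diameter, 82 mm tall, then a shoulder and, from 104 to 135 mm, the cap, 28 mm in diameter (the place to grip). About 0.18 to 0.33 kg. Origin: centre of the underside; z up along its axis. In its cell the cap's top lies about 15 mm below the carton's mouth
- oil_white: Bottle of the same shape with a white cap and green label, in the upper row; stays in its cell
- oil_black: Bottle of the same shape with a black cap and blue label, in the upper row; stays in its cell
- wax_jar: Low white jar with brass lid, 62 mm in diameter, 70 mm tall, in a lower cell; stays there. Origin: centre of the underside
- glue_jar: Low white jar with blue lid, 62 mm in diameter, 70 mm tall, in a lower cell; stays there. Origin: centre of the underside
- tray: Loose square green metal drip tray, 150 x 150 x 20 mm, walls and floor 5 mm thick, 0.35 kg, open above. Origin: centre of its underside; x and y along its sides. It starts about 60 to 105 mm clear of the carving's base, on its +y side
- carving: Carved wooden bird on a dark wooden base, fixed to the bench. Base 200 (x) x 120 (y) x 30 mm; the bird rises to 140 mm. Origin: centre of the underside. The tray is to lie against its long side that faces +y: tray's centre then at y = +135 mm, x near 0, sides parallel
- bowl: Loose terracotta bowl, 110 mm across, 50 mm high, on the bench beyond the tray; leave it alone. Origin: centre of the underside
- glue_bottle: Loose white jar with yellow lid, 54 mm in diameter, 110 mm tall, on the near right of the bench; leave it alone. Origin: centre of the underside
- mallet: Loose wooden mallet lying at the far right of the bench; leave it alone. Origin: under the middle of its head
- offcut: Loose wooden block 110 x 60 x 45 mm at the far side of the bench; leave it alone. Origin: centre of the underside
Mind the look-alikes: they are no part of the job. Of the things like the tray, leave any that is black; of the rest the smaller one is meant. What is shaped like the glue_jar but red is not meant.

How it is judged:
On the way, in this order (a step that is already met when the one before it is completed fails the run):
1. the keeper bar is slid fully down (within 12 mm of its lower stop) (value of joint keeper above 0.078 m), for 0.1 s.
2. the orange-capped bottle is lifted wholly out of the carton's mouth (z of oil_orange in the frame of carton above 0.155 m), for 0.05 s.
3. the bottle stands upright on the tray's floor, near its middle (within 45 mm each way), released (x of oil_orange in the frame of tray between -0.045 and 0.045 m and y of oil_orange in the frame of tray between -0.045 and 0.045 m and z of oil_orange in the frame of tray below 0.012 m and angle between oil_orange's own z axis and vertical below 0.1 rad and contact force between the fingers and oil_orange below 0.1 N), for 0.2 s.
4. the keeper bar is slid fully back up (within 12 mm of its upper stop) (value of joint keeper below 0.012 m), for 0.1 s.
5. the tray, with the bottle standing in it, lies flush against the carving's base (all of step 3 and y of tray in the frame of carving between 0.125 and 0.143 m and x of tray in the frame of carving between -0.045 and 0.045 m and angle between the x axis of tray and the x axis of carving, either way round below 0.1 rad), for 0.2 s.
At the end, for the whole second after the job is handed in: Orange-capped bottle upright (0.1 rad), released, on the tray floor within 45 mm of its middle; tray within 8 mm of the base's +y side, within 45 mm of its middle, parallel within 0.1 rad; keeper within 12 mm of its upper stop; other bottles and jars down in their cells; all at rest (all of step 5 and linear speed of each of oil_orange, tray below 0.02 m/s and value of joint keeper below 0.012 m and z of each of oil_white, oil_black, wax_jar, glue_jar in the frame of carton below 0.03 m); the robot touches nothing.
It fails at once if the orange-capped bottle is let drop (falls free faster than 0.45 m/s, about 1 cm) (linear speed of oil_orange above 0.45 m/s and contact force between the fingers and oil_orange below 0.3 N).
It fails at once if the tray is lifted off the bench by more than 20 mm (height (world z) of tray above 0.02 m).
It fails at once if another bottle or jar is raised more than 50 mm in its cell (z of any of oil_white, oil_black, wax_jar, glue_jar in the frame of carton above 0.055 m).
It fails at once if the bowl, mallet, offcut or glue bottle is shifted by more than 30 mm (distance of any of bowl, mallet, offcut, glue_bottle from where it was at the start of the episode above 0.03 m).
It also fails if it takes over 72 s, if anything falls off the work surface, if the arm or the gripper's body presses on something with over 40 N, if the wrist force passes 120 N, or if a joint passes its speed limit or range.

## Working session

There is one attempt and no reset: what is moved stays moved. The work goes in short steps, Python scripts to look and compute and a tool call to move; the robot and the scene stay as the last step left them, time stands still between calls to the robot, and variables do not carry over. Pictures are saved under pics/ and viewed, at most 10 in all, crops included, and the job is handed in when it is done.

Besides the shell and the picture viewer there is one more tool, called after ">>>" as name(argument=value, ...) on one line, values as JSON. step_arm: Moves the arm, as the interface text tells. Its arguments: {"type":"object","properties":{"motion":{"type":"array","items":{"type":"array","items":{"type":"number"}}},"force":{"type":"number"}},"required":["motion"]}

```bash
mkdir -p pics; ls; cat > h.py <<'E'
import numpy as np,cv2
from scipy.spatial.transform import Rotation as R
from workcell import bot
def cam(n):
    s=bot.read_state(); p,d=bot.read_camera(n); c=bot.calibration(n)
    K=np.array(c["mtx"])
    if "origin" in c:
        o=np.array(c["origin"]);q=np.array(c["orientation"])
        M=R.from_rotvec(q).as_matrix() if q.size==3 else q.reshape(3,3) if q.size==9 else None
    else:
        T=np.array(c["T_tool_cam"]);A=R.from_rotvec(s["tcp_rot"]).as_matrix()
        M=A@T[:3,:3];o=np.array(s["tool_pos"])+A@T[:3,3]
    return p,d,K,M,o
def cloud(d,K,M,o):
    v,u=np.mgrid[0:d.shape[0],0:d.shape[1]]
    x=(u-K[0,2])/K[0,0]*d;y=(v-K[1,2])/K[1,1]*d
    return np.stack([x,-y,-d],-1)@M.T+o
def plane(u,v,K,M,o,z):
    r=M@np.array([(u-K[0,2])/K[0,0],-(v-K[1,2])/K[1,1],-1]);return o+r*(z-o[2])/r[2]
E
python3 - <<'E'
from h import *
for n in("scene","top"):
    print(bot.calibration(n))
    p,d,K,M,o=cam(n); cv2.imwrite(f"pics/{n}.png",cv2.resize(p[...,::-1],(800,600))); np.savez(f"{n}.npz",p=p,d=d,K=K,M=M,o=o)
print(bot.calibration("wrist"),bot.read_state())
E
```

```text
pics
{'mtx': array([[373.1441951 ,   0.        , 259.22785116],
       [  0.        , 373.1441951 , 189.28047095],
       [  0.        ,   0.        ,   1.        ]]), 'origin': array([1.40831853, 0.05588221, 1.05514752]), 'orientation': array([0.61996693, 0.68312288, 1.51671442])}
{'mtx': array([[387.52273704,   0.        , 258.45588369],
       [  0.        , 387.52273704, 193.32678177],
       [  0.        ,   0.        ,   1.        ]]), 'origin': array([ 0.32040631, -0.00298982,  1.39593438]), 'orientation': array([ 0.10159899, -0.10736606, -1.54182175])}
{'mtx': array([[292.76007039,   0.        , 253.50794879],
       [  0.        , 292.76007039, 193.62059966],
       [  0.        ,   0.        ,   1.        ]]), 'T_tool_cam': array([[ 4.22170619e-04,  9.49510722e-01,  3.13734299e-01,
         8.08606277e-02],
       [ 9.99999779e-01, -2.39689277e-04, -6.20215859e-04,
         5.31961307e-04],
       [-5.13702861e-04,  3.13734492e-01, -9.49510613e-01,
        -1.41670302e-01],
       [ 0.00000000e+00,  0.00000000e+00,  0.00000000e+00,
         1.00000000e+00]])} {'time': 0.1, 'q': array([ 1.09207686e+00,  2.64712572e-01,  1.60523604e+00, -1.62798946e-05,
        1.27369079e+00, -3.69161368e-02]), 'joint_vel': array([-0.00053576, -0.00210397, -0.00200761,  0.00114375, -0.00033148,
       -0.00179159]), 'joint_torque': array([-5.64084294e-04, -5.16706002e+01, -3.68591416e+01, -2.49804862e-04,
        6.33476826e-03,  1.39945953e-05]), 'tool_pos': array([0.28832405, 0.60959758, 0.23006385]), 'tcp_rot': array([-0.68823397, -3.06475848,  0.0031145 ]), 'wrist_force': array([0.50335175, 0.70872877, 0.02571973]), 'torque': array([-0.02141004, -0.04028557, -0.03497358]), 'grip_force': 0.0, 'width': 0.9974822908855656}
```

View pics/top.png

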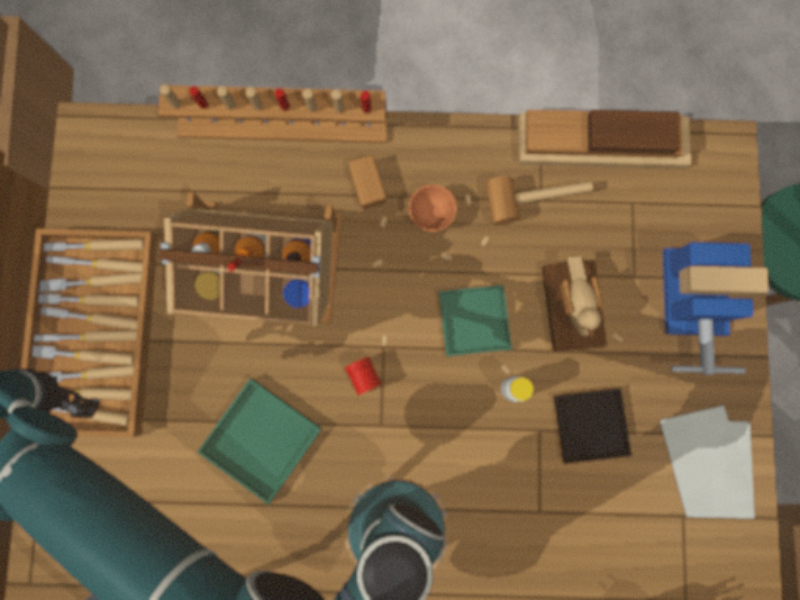

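View pics/scene.png

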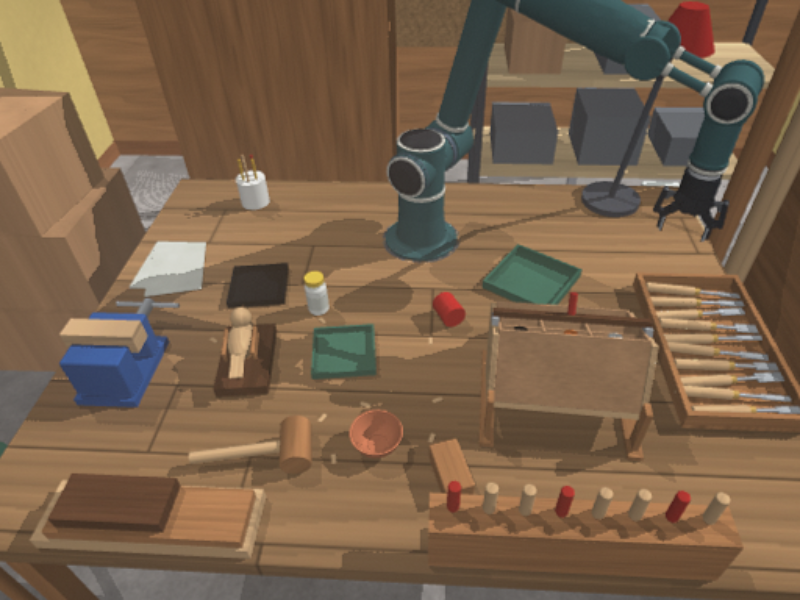

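The top view (800x600 px) shows the carton at about (245,265), with its red peg at (232,266). The caps are white (205,242), orange probably (248,247) and black (297,255). There are three tray candidates: big green (260,440), small green (475,320) and black (592,425). I take the small green one, since it is the smaller of the two that aren't black and it lies beside the carving at (575,305). The red jar at (362,376) is not part of the job.

```bash
python3 - <<'E'
from h import *
a=np.load("top.npz");p=a["p"];W=cloud(a["d"],a["K"],a["M"],a["o"])
b=np.load("scene.npz");ps=b["p"];Ws=cloud(b["d"],b["K"],b["M"],b["o"])
hsv=cv2.cvtColor(p,cv2.COLOR_RGB2HSV);hs=cv2.cvtColor(ps,cv2.COLOR_RGB2HSV)
def comp(m,W,name,n=10):
    k,l,s,c=cv2.connectedComponentsWithStats(m.astype(np.uint8))
    for i in range(1,k):
        if s[i,4]>n:
            q=W[l==i]; print(name,c[i].round(),s[i,4],np.median(q,0).round(3),np.percentile(q,[5,95],axis=0).round(3).tolist())
red=lambda h:((h[...,0]<6)|(h[...,0]>174))&(h[...,1]>170)&(h[...,2]>80)
comp(red(hsv),W,"redtop");comp(red(hs),Ws,"redscene")
g=(hsv[...,0]>55)&(hsv[...,0]<85)&(hsv[...,1]>80)&(W[...,2]<.06)
comp(g,W,"green",300)
k,l,s,c=cv2.connectedComponentsWithStats(g.astype(np.uint8))
for i in range(1,k):
    if s[i,4]>300 : 
        r=cv2.minAreaRect(np.argwhere(l==i)[:,::-1].astype(np.float32)); print(r); 
        print([plane(u,v,a["K"],a["M"],a["o"],.02)[:2].round(3).tolist() for u,v in cv2.boxPoints(r)])
# carving base: points with z 0.02..0.04 near
m=(W[...,2]>.02)&(W[...,2]<.16)
P=W[165:228,340:395]; mm=(P[...,2]>.022)&(P[...,2]<.037)
q=P[mm][:,:2].astype(np.float32); r=cv2.minAreaRect(q);print("base",r,cv2.boxPoints(r).round(3).tolist(),len(q))
# carton plane pts
c=W[130:215,95:225]; z=c[...,2]; print("z max",np.percentile(z,[1,50,95,99]).round(3))
cv2.imwrite("pics/c1.png",cv2.resize(p[130:215,95:225,::-1],None,fx=6,fy=6,interpolation=cv2.INTER_CUBIC))
E
```

```text
redtop [126.  61.] 60 [0.912 0.445 0.185] [[0.906, 0.437, 0.148], [0.924, 0.454, 0.197]]
redtop [180.  63.] 55 [0.911 0.267 0.187] [[0.909, 0.26, 0.15], [0.923, 0.274, 0.198]]
redtop [234.  64.] 53 [0.911 0.088 0.189] [[0.909, 0.081, 0.15], [0.924, 0.096, 0.196]]
redtop [149. 170.] 25 [0.535 0.322 0.267] [[0.527, 0.317, 0.247], [0.545, 0.329, 0.272]]
redtop [232. 240.] 301 [0.336 0.081 0.056] [[0.306, 0.056, 0.044], [0.364, 0.109, 0.062]]
redscene [445.  18.] 624 [0.04  0.606 0.617] [[-0.002, 0.574, 0.574], [0.063, 0.643, 0.651]]
redscene [287. 197.] 244 [0.356 0.086 0.054] [[0.316, 0.059, 0.02], [0.377, 0.115, 0.063]]
redscene [291. 311.] 44 [0.922 0.092 0.197] [[0.914, 0.083, 0.195], [0.929, 0.1, 0.199]]
redscene [363. 315.] 47 [0.923 0.271 0.197] [[0.915, 0.263, 0.194], [0.93, 0.278, 0.199]]
redscene [435. 322.] 87 [0.928 0.45  0.194] [[0.916, 0.443, 0.139], [0.933, 0.458, 0.199]]
green [501. 153.] 1352 [ 0.751 -1.068 -0.261] [[0.618, -1.109, -0.268], [0.88, -1.021, -0.255]]
green [306. 205.] 999 [ 0.469 -0.178  0.004] [[0.409, -0.229, -0.001], [0.536, -0.127, 0.01]]
green [170. 280.] 2182 [0.194 0.295 0.006] [[0.114, 0.216, 0.001], [0.274, 0.374, 0.022]]
((499.5, 154.5), (71.0, 23.0), 90.0)
[[0.805, -0.845], [0.807, -0.93], [0.542, -0.914], [0.54, -0.831]]
((305.1980285644531, 204.48019409179688), (38.80644989013672, 36.31885528564453), 84.2894058227539)
[[0.531, -0.101], [0.548, -0.231], [0.409, -0.245], [0.393, -0.117]]
((167.7095489501953, 279.83154296875), (53.30521011352539, 51.96613693237305), 34.508522033691406)
[[0.169, 0.427], [0.319, 0.334], [0.218, 0.175], [0.072, 0.27]]
base ((0.508174479007721, -0.39471372961997986), (0.20001032948493958, 0.12292636930942535), 6.512266635894775) [[0.4020000100135803, -0.3449999988079071], [0.41600000858306885, -0.46700000762939453], [0.6150000095367432, -0.4440000057220459], [0.6010000109672546, -0.32199999690055847]] 1042
z max [-0.007  0.102  0.229  0.235]
```

View pics/c1.png

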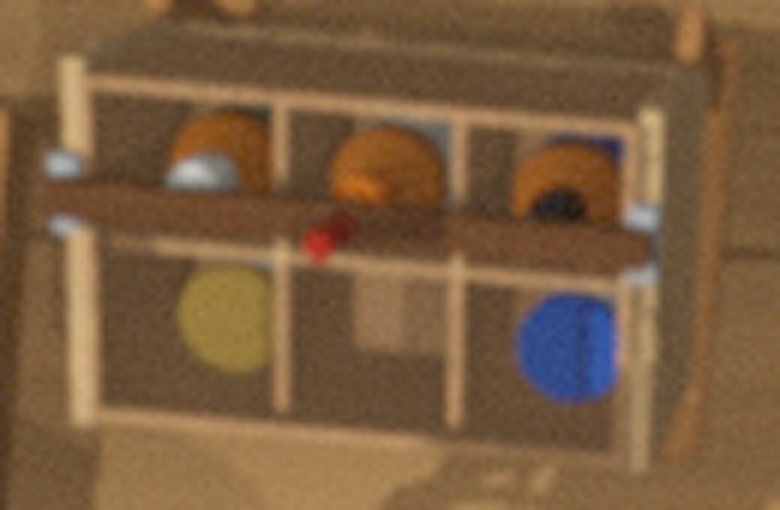

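The enlarged crop confirms the orange cap is the middle one at crop (360,185), between white (205,175) and black (555,205). Next I work out the carton pose and the tool axes.

```bash
python3 - <<'E'
from h import *
a=np.load("top.npz");p=a["p"];W=cloud(a["d"],a["K"],a["M"],a["o"])
P=W[130:215,95:225].reshape(-1,3)
hsv=cv2.cvtColor(p,cv2.COLOR_RGB2HSV)[130:215,95:225].reshape(-1,3)
m=(P[:,2]>.218)&(P[:,2]<.245)&(hsv[:,2]<115)&(hsv[:,1]>80)
q=P[m];c=np.median(q,0);q=q[np.abs(q[:,0]-c[0])<.06]
print(len(q),q.mean(0)); r=cv2.minAreaRect(q[:,:2].astype(np.float32)); print(r,cv2.boxPoints(r).round(3).tolist())
d=cv2.fitLine(q[:,:2].astype(np.float32),cv2.DIST_HUBER,0,.01,.01).ravel();print(d,np.degrees(np.arctan2(d[1],d[0])))
cd=np.array([[163,62]])
pk=(cv2.cvtColor(p,cv2.COLOR_RGB2HSV));mk=((pk[...,0]<6)|(pk[...,0]>174))&(pk[...,1]>170)&(pk[...,2]>80)
mk[:150]=0;mk[190:]=0;mk[:,:130]=0;mk[:,170:]=0
print(W[mk][np.argsort(-W[mk][:,2])][:12].round(3),[plane(u,v,a["K"],a["M"],a["o"],.27).round(3)[:2] for v,u in np.argwhere(mk)[:3]])
s=bot.read_state();print(R.from_rotvec(s["tcp_rot"]).as_matrix().round(3))
E
```

```text
665 [0.55076179 0.32120007 0.22782526]
((0.5511828064918518, 0.3235355615615845), (0.30935290455818176, 0.024966096505522728), 86.45606231689453) [[0.5289999842643738, 0.17000000178813934], [0.5540000200271606, 0.1679999977350235], [0.5730000138282776, 0.47699999809265137], [0.5479999780654907, 0.4790000021457672]]
[0.06076044 0.9981524  0.5507618  0.32120007] 86.51653
[[0.535 0.324 0.274]
 [0.535 0.322 0.272]
 [0.538 0.323 0.27 ]
 [0.535 0.32  0.27 ]
 [0.529 0.319 0.27 ]
 [0.533 0.32  0.269]
 [0.53  0.322 0.269]
 [0.529 0.328 0.269]
 [0.533 0.323 0.269]
 [0.533 0.317 0.268]
 [0.533 0.326 0.268]
 [0.527 0.326 0.268]] [array([0.545, 0.314]), array([0.542, 0.314]), array([0.538, 0.323])]
[[-0.904  0.428 -0.001]
 [ 0.428  0.904 -0.002]
 [ 0.    -0.002 -1.   ]]
```

>>> step_arm(motion=[[4,0,0,-5,0],[4,0,0,-10,-8],[4,-10,-5,-10,-16],[4,-20,-9,-10,-21.8],[4,-34.75,-15.4,-10,-21.8],[4,-34.75,-15.4,-10,-21.8],[4,-34.75,-15.4,-10,-21.8],[4,-34.75,-15.4,-10,-21.8],[4,-34.75,-15.4,-10,-21.8],[4,-34.75,-15.4,-10,-21.8],[4,-34.75,-15.4,-10,-21.8],[4,-34.75,-15.4,-10,-21.8]], force=30)

```text
time: 1.3
tool_pos: [0.537, 0.3218, 0.3306]
tcp_rot: [-0.099, -3.139, 0.0]
wrist_force: [-0.3, 1.5, -0.2]
width: 0.466
grip_force: 0.0
```

```bash
cat > w.py <<'E'
from h import *
def red(hs):return ((hs[...,0]<6)|(hs[...,0]>174))&(hs[...,1]>150)&(hs[...,2]>70)
E
python3 - <<'E'
from w import *
s=bot.read_state();print(s["tool_pos"].round(4),R.from_rotvec(s["tcp_rot"]).as_matrix().round(3).tolist(),s["width"])
p,d,K,M,o=cam("wrist");W=cloud(d,K,M,o);cv2.imwrite("pics/w1.png",cv2.resize(p[...,::-1],(640,480)))
m=red(cv2.cvtColor(p,cv2.COLOR_RGB2HSV)); q=W[m];print(m.sum(),np.argwhere(m).mean(0))
t=q[q[:,2]>q[:,2].max()-.006];print(q[:,2].max(),t.mean(0).round(4),np.median(q,0).round(4))
E
```

```text
[0.537  0.3218 0.3306] [[-0.998, 0.063, -0.001], [0.063, 0.998, 0.0], [0.001, -0.0, -1.0]] 0.4663731076032297
2936 [45.85626703 92.10558583]
0.4723839202393757 [0.4567 0.3275 0.4724] [0.3557 0.1009 0.0548]
```

View pics/w1.png

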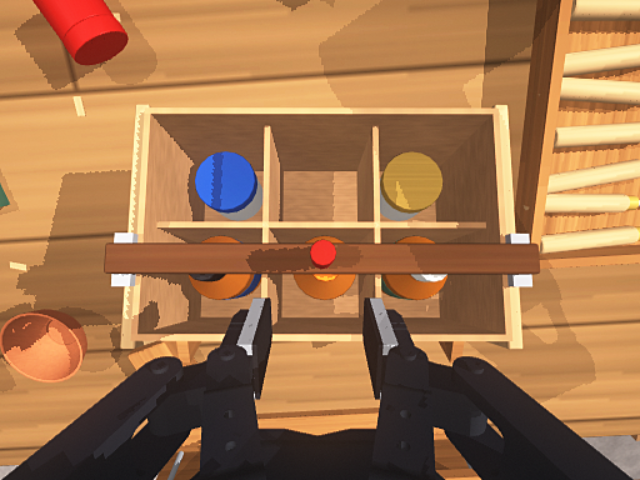

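The wrist view (640x480) shows the red peg at (322,253), the bar spanning x 105–540, the middle bottle with the orange cap at (325,280), and the fingers at (255,330) and (380,330). Next I get precise peg and rim positions.

```bash
python3 - <<'E'
from w import *
p,d,K,M,o=cam("wrist");W=cloud(d,K,M,o);hs=cv2.cvtColor(p,cv2.COLOR_RGB2HSV)
m=red(hs);m[:,:230]=0;m[:,290:]=0;m[:170]=0;m[240:]=0
q=W[m];print(m.sum(),q[:,2].max(),"peg top",q[q[:,2]>.262].mean(0).round(4))
b=(hs[...,2]<130)&(hs[...,1]>90)&(W[...,2]>.215)&(W[...,2]<.245)
b[240:]=0;q=W[b];r=cv2.minAreaRect(q[:,:2].astype(np.float32));print("bar",q.mean(0).round(4),r,np.median(q[:,2]))
# oblique plane of mouth
e=np.array([.998,-.0608,0]);x=np.cos(np.radians(25))*e+[0,0,np.sin(np.radians(25))];z=-np.sin(np.radians(25))*e+[0,0,np.cos(np.radians(25))]
y=np.cross(z,x)
peg=np.array([.532,.322,.270]);mo=peg-.036*x-.067*z
L=(W-mo)@np.stack([x,y,z],1)
k=(np.abs(L[...,2])<.006)&(np.abs(L[...,0])<.12)&(np.abs(L[...,1])<.17);Q=L[k]
print("mouth",mo,"rim",np.percentile(Q,[1,50,99],axis=0).round(4).tolist())
g=(hs[...,0]>8)&(hs[...,0]<17)&(hs[...,1]>215)&(hs[...,2]>170)&(np.abs(L[...,1])<.045)&(L[...,2]<0)
print("cap?",g.sum(),L[g].mean(0).round(3) if g.any() else 0)
E
```

```text
380 0.2726617478042098 peg top [0.5304 0.3261 0.2685]
bar [0.5506 0.3185 0.2276] ((0.5616707801818848, 0.3232609033584595), (0.3108001947402954, 0.04659821465611458), 85.79415893554688) 0.22811844925200042
mouth [0.52769697 0.32226215 0.19406312] rim [[-0.0906, -0.1438, -0.0059], [-0.0215, 0.0062, -0.0005], [0.0944, 0.1478, 0.003]]
cap? 46 [ 0.041  0.015 -0.049]
```

>>> step_arm(motion=[[4,0.2,0.27,3,0],[4,0.2,0.27,7,0],[4,0.2,0.27,9.1,0],[4,0.2,0.27,9.1,0],[0,0.2,0.27,9.1,0],[0,0.2,0.27,9.1,0],[0,0.2,0.27,9.1,0],[0,0.2,0.27,9.1,0],[0,0.2,0.27,9.1,0],[0,0.2,0.27,9.1,0],[0,0.2,0.27,9.1,0]], force=30)

```text
time: 2.5
tool_pos: [0.5352, 0.3252, 0.2422]
tcp_rot: [0.096, 3.139, 0.001]
wrist_force: [-3.9, -3.6, 5.2]
width: 0.176
grip_force: 30.5
```

>>> step_arm(motion=[[0,0.82,0,0.38,0],[0,1.63,0,0.76,0],[0,2.45,0,1.14,0],[0,3.26,0,1.52,0],[0,4.08,0,1.9,0],[0,4.9,0,2.28,0],[0,5.71,0,2.66,0],[0,6.53,0,3.04,0],[0,7.34,0,3.42,0],[0,8.0,0,3.73,0],[0,8.16,0,3.8,0],[0,8.16,0,3.8,0]])

```text
time: 3.7
tool_pos: [0.4578, 0.3303, 0.2059]
tcp_rot: [0.096, 3.13, 0.003]
wrist_force: [6.9, -6.3, 6.8]
width: 0.173
grip_force: 30.7
```

>>> step_arm(motion=[[4,0,0,0,0],[4,0,0,0,0],[4,0,0,0,0],[4,0,0,-4,0],[4,0,0,-8,0],[5,-3,-0.5,-13,0],[5,-6,-0.5,-13,0],[5,-6,-0.5,-13,0],[5,-6,-0.5,-13,0]])

```text
time: 4.6
tool_pos: [0.5132, 0.3216, 0.3315]
tcp_rot: [-0.097, -3.139, 0.0]
wrist_force: [-0.7, -0.6, 0.2]
width: 0.584
grip_force: 0.0
```

```bash
python3 - <<'E'
from w import *
s=bot.read_state();print(s["tool_pos"].round(4),R.from_rotvec(s["tcp_rot"]).as_matrix().round(3).tolist(),s["width"])
p,d,K,M,o=cam("wrist");W=cloud(d,K,M,o);hs=cv2.cvtColor(p,cv2.COLOR_RGB2HSV)
np.savez("w2.npz",p=p,d=d,K=K,M=M,o=o)
cv2.imwrite("pics/w2.png",cv2.resize(p[...,::-1],(640,480)))
e=np.array([.998,-.063,0]);c,sn=np.cos(np.radians(25)),np.sin(np.radians(25));x=c*e+[0,0,sn];z=-sn*e+[0,0,c];y=np.cross(z,x)
mo=np.array([.526,.3245,.193]);L=(W-mo)@np.stack([x,y,z],1)
def rp(m,n):
    k,l,st,ce=cv2.connectedComponentsWithStats(m.astype(np.uint8))
    for i in range(1,k):
        if st[i,4]>30:print(n,ce[i].round(),st[i,4],L[l==i].mean(0).round(4),np.percentile(L[l==i],[3,97],axis=0).round(3).tolist())
near=(np.abs(L[...,0])<.1)&(np.abs(L[...,1])<.16)
rp(red(hs)&near,"peg")
rp((hs[...,0]>8)&(hs[...,0]<20)&(hs[...,1]>190)&(L[...,2]<-.008)&(L[...,2]>-.03)&near,"cap")
rp((L[...,2]>-.03)&(L[...,2]<-.01)&(np.abs(L[...,1])<.04)&(L[...,0]>.01)&(L[...,0]<.06),"capd")
E
```

```text
[0.5132 0.3216 0.3315] [[-0.998, 0.062, -0.001], [0.062, 0.998, 0.0], [0.001, -0.0, -1.0]] 0.5843514405995603
peg [259. 130.] 519 [-0.047   0.0018  0.0576] [[-0.056, -0.005, 0.028], [-0.042, 0.009, 0.068]]
capd [261. 232.] 539 [ 0.0374  0.0054 -0.0151] [[0.025, -0.007, -0.017], [0.049, 0.018, -0.014]]
```

View pics/w2.png

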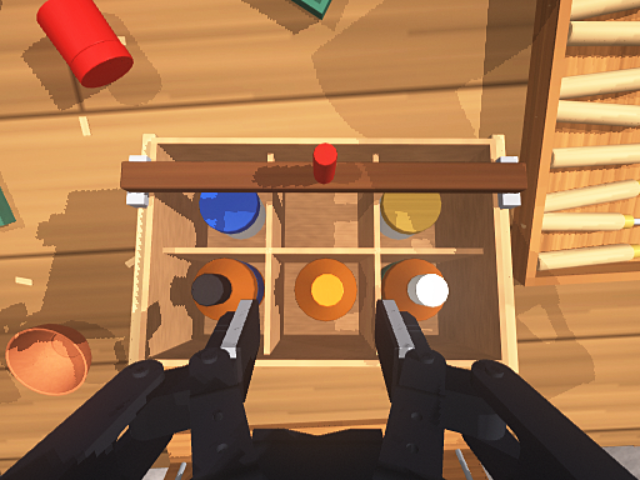

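The wrist view shows the bar down with its peg at (325,155). The orange cap at (326,290) is free in the middle cell, with black at (210,290) and white at (428,290). I go down on the orange cap with a narrow opening.

>>> step_arm(motion=[[4.2,-4,0.9,0,0],[4.2,-5.7,0.9,3,0],[4.2,-5.7,0.9,7,0],[4.2,-5.7,0.9,11,0],[4.2,-5.7,0.9,14,0],[4.2,-5.7,0.9,16,0],[4.2,-5.7,0.9,16.8,0],[4.2,-5.7,0.9,16.8,0]], force=60)

```text
time: 5.45
tool_pos: [0.5685, 0.3267, 0.1619]
tcp_rot: [-0.095, -3.136, 0.003]
wrist_force: [-0.1, -0.2, 0.8]
width: 0.496
grip_force: 0.0
```

No contact on the way down. I close now.

>>> step_arm(motion=[[0,0,0,0,0],[0,0,0,0,0],[0,0,0,0,0],[0,0,0,0,0],[0,0,0,0,0],[0,0,0,0,0],[0,0,0,0,0]], force=60)

```text
time: 6.15
tool_pos: [0.571, 0.3274, 0.1655]
tcp_rot: [0.096, 3.139, 0.001]
wrist_force: [-3.3, -0.8, 4.7]
width: 0.308
grip_force: 59.7
```

>>> step_arm(motion=[[0,0.3,0,-1.0,0],[0,0.8,0,-2.0,0],[0,1.3,0,-3.2,0],[0,2.0,0,-4.6,0],[0,2.6,0,-6.0,0],[0,3.3,0,-7.5,0],[0,4.0,0,-9.0,0],[0,4.7,0,-10.5,0],[0,5.4,0,-12.0,0],[0,6.1,0,-13.5,0],[0,6.8,0,-15.0,0],[0,7.5,0,-16.5,0],[0,7.7,0,-17.5,0],[0,7.7,0,-18.5,0],[0,7.7,0,-18.5,0],[0,7.7,0,-18.5,0]])

```text
time: 7.75
tool_pos: [0.494, 0.3317, 0.349]
tcp_rot: [-0.097, -3.14, 0.0]
wrist_force: [-0.5, -0.5, -2.5]
width: 0.308
grip_force: 59.2
```

```bash
python3 - <<'E'
from w import *
A=[]
for n in("scene","wrist"):
    p,d,K,M,o=cam(n);A.append(p);np.savez(n+"3.npz",p=p,d=d,K=K,M=M,o=o)
q=np.hstack([cv2.resize(A[0][60:300,230:450],(400,436)),cv2.resize(A[1],(400,436))])
cv2.imwrite("pics/l3.png",q[...,::-1])
E
```

```text
(no output)
```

View pics/l3.png

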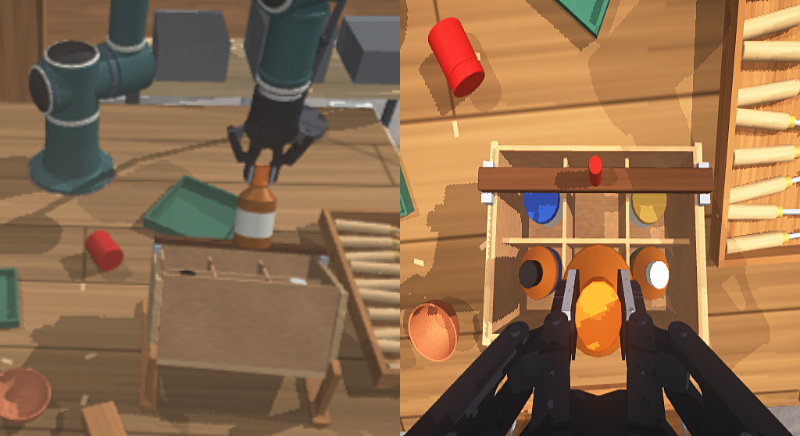

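The left half (scene) shows the bottle held clear above the carton; the right half (wrist) shows it between the fingers, with its cap at (598,320). I measure its tilt from depth.

```bash
cat > tilt.py <<'E'
from w import *
s=bot.read_state();t=s["tool_pos"]
p,d,K,M,o=cam("scene");W=cloud(d,K,M,o).reshape(-1,3)
k=(np.abs(W[:,0]-t[0])<.1)&(np.abs(W[:,1]-t[1])<.05)&(W[:,2]<t[2]+.0)&(W[:,2]>t[2]-.14)
q=W[k]
for a in np.arange(-.13,0,.01):
    b=q[np.abs(q[:,2]-t[2]-a)<.005]
    if len(b)>3:print(round(a,3),len(b),"xmax",np.percentile(b[:,0],95).round(4),"y",np.percentile(b[:,1],[3,97]).round(4))
print(t,s["tcp_rot"],s["wrist_force"],s["width"])
E
python3 tilt.py
```

```text
-0.09 4 xmax 0.5547 y [0.3004 0.3545]
-0.08 35 xmax 0.5727 y [0.2998 0.3539]
-0.07 68 xmax 0.574 y [0.3009 0.356 ]
-0.06 75 xmax 0.5683 y [0.3002 0.3542]
-0.05 69 xmax 0.5648 y [0.3014 0.3565]
-0.04 79 xmax 0.5605 y [0.3013 0.3572]
-0.03 72 xmax 0.5565 y [0.3026 0.3573]
-0.02 83 xmax 0.5501 y [0.3027 0.3579]
-0.01 85 xmax 0.5447 y [0.3047 0.3578]
[0.49365352 0.33148117 0.34808224] [-9.66331451e-02 -3.13852556e+00  1.70608339e-03] [ 0.21519083  0.2182262  -3.66793375] 0.30955972176171237
```

The bottle is still tilted about 25°, base away from the robot. I carry it over the tray first and then stand it up there.

>>> step_arm(motion=[[0,0,0,-1.5,0],[0,0,-1,-3,0],[0,0.3,-3.5,-3,0],[0,0.6,-7,-3,0],[0,1,-11,-3,0],[0,1.4,-15,-3,0],[0,1.8,-19,-3,0],[0,2.2,-23,-3,0],[0,2.6,-27,-3,0],[0,3,-31,-3,0],[0,3.4,-35,-3,0],[0,3.8,-39,-3,0],[0,4.2,-43,-3,0],[0,4.5,-46.5,-3,0],[0,4.7,-49,-3,0],[0,4.8,-50.5,-3,0],[0,4.8,-50.8,-3,0],[0,4.8,-50.8,-3,0]])

```text
time: 9.7
tool_pos: [0.4147, -0.1728, 0.3805]
tcp_rot: [0.099, 3.139, -0.001]
wrist_force: [0.2, -0.2, -2.9]
width: 0.307
grip_force: 59.5
```

>>> step_arm(motion=[[0,0,0,1,0],[0,0,0,3,0],[0,0,0,5,0],[0,0,0,7,0],[0,0,0,9,0],[0,0,0,11,0],[0,0,0,13,0],[0,0,0,15,0],[0,0,0,17,0],[0,0,0,19,0],[0,0,0,20,0],[0,0,0,20,0],[0,0,0,20,0],[0,0,0,20,0]], force=25)

```text
time: 11.1
tool_pos: [0.4157, -0.1726, 0.1806]
tcp_rot: [0.096, 3.138, -0.001]
wrist_force: [-0.2, -0.4, -1.5]
width: 0.311
grip_force: 59.5
```

```bash
python3 tilt.py; python3 - <<'E'
from w import *
p,d,K,M,o=cam("wrist");W=cloud(d,K,M,o);hs=cv2.cvtColor(p,cv2.COLOR_RGB2HSV)
cv2.imwrite("pics/t4.png",cv2.resize(p[...,::-1],(640,480)))
g=((hs[...,0]>55)&(hs[...,0]<90)&(hs[...,1]>70)&(np.abs(W[...,2])<.04)&(W[...,1]<0)&(W[...,1]>-.32)).astype(np.uint8)
k,l,st,_=cv2.connectedComponentsWithStats(g);i=1+np.argmax(st[1:,4]);q=W[l==i][:,:2].astype(np.float32)
r=cv2.minAreaRect(q);print(r,cv2.boxPoints(r).round(3).tolist())
E
```

```text
-0.08 24 xmax 0.4932 y [-0.2025 -0.1422]
-0.07 52 xmax 0.4956 y [-0.2021 -0.1429]
-0.06 49 xmax 0.4895 y [-0.2017 -0.1414]
-0.05 49 xmax 0.4873 y [-0.1983 -0.142 ]
-0.04 52 xmax 0.481 y [-0.1975 -0.1408]
-0.03 54 xmax 0.4775 y [-0.2    -0.1404]
-0.02 55 xmax 0.4721 y [-0.2003 -0.1402]
-0.01 62 xmax 0.4683 y [-0.1948 -0.1442]
[ 0.41572183 -0.17257036  0.1806098 ] [ 9.55942605e-02  3.13794244e+00 -1.46157568e-03] [-0.15390991 -0.41222166 -1.48317596] 0.3108955064213232
((0.4692800045013428, -0.16688446700572968), (0.1505637764930725, 0.149685800075531), 7.769917964935303) [[0.38499999046325684, -0.10300000011920929], [0.4050000011920929, -0.25099998712539673], [0.5540000200271606, -0.23100000619888306], [0.5339999794960022, -0.08299999684095383]]
```

View pics/t4.png

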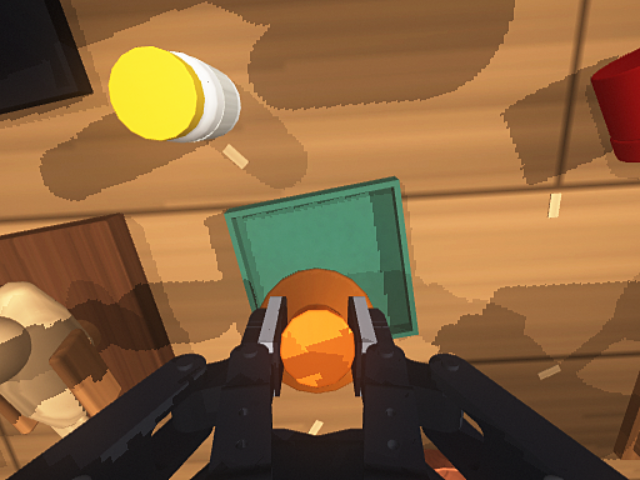

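The bottle is still at 24° and its lean points over the tray, whose centre is (0.469, -0.167). The tray appears at (320,260) in the picture. I lower until the base edge just touches the tray floor.

>>> step_arm(motion=[[0,0,0,2,0],[0,0,0,4,0],[0,0,0,5.5,0],[0,0,0,6.2,0],[0,0,0,6.5,0],[0,0,0,6.7,0],[0,0,0,6.8,0],[0,0,0,6.8,0]])

```text
time: 12.0
tool_pos: [0.4152, -0.1726, 0.1119]
tcp_rot: [0.096, 3.139, -0.001]
wrist_force: [-0.4, 0.4, -2.5]
width: 0.311
grip_force: 59.6
```

>>> step_arm(motion=[[0,0,0,0.2,0],[0,0,0,0.3,0],[0,0,0,0.4,0],[0,0,0,0.4,0]])

```text
time: 12.4
tool_pos: [0.4155, -0.1727, 0.1086]
tcp_rot: [0.096, 3.139, -0.001]
wrist_force: [-1.9, 0.3, 5.1]
width: 0.312
grip_force: 60.5
```

>>> step_arm(motion=[[2.5,0,0,0,0],[2.5,0,0,0,0]], force=20)

```text
time: 12.6
tool_pos: [0.4154, -0.1727, 0.1086]
tcp_rot: [0.096, 3.139, -0.001]
wrist_force: [-2.1, 1.0, 5.4]
width: 0.309
grip_force: 60.5
```

>>> step_arm(motion=[[2.5,-0.3,0,0,0],[2.5,-0.6,0,-0.05,0],[2.5,-0.9,0,-0.05,0],[2.5,-1.2,0,-0.1,0],[2.5,-1.5,0,-0.1,0],[2.5,-1.8,0,-0.1,0],[2.5,-1.8,0,-0.1,0]])

```text
time: 13.3
tool_pos: [0.4328, -0.174, 0.1102]
tcp_rot: [-0.095, -3.139, 0.002]
wrist_force: [-5.2, -0.2, 12.6]
width: 0.313
grip_force: 61.5
```

```bash
cat > st.py <<'E'
from w import *
s=bot.read_state();t=s["tool_pos"]
p,d,K,M,o=cam("scene");W=cloud(d,K,M,o).reshape(-1,3);hs=cv2.cvtColor(p,cv2.COLOR_RGB2HSV).reshape(-1,3)
k=(W[:,0]>t[0]-.1)&(W[:,0]<t[0]+.15)&(np.abs(W[:,1]-t[1])<.035)&(W[:,2]<.14)&(W[:,2]>.03)
q=W[k];B=[]
for z in np.arange(.04,.09,.01):
    b=q[np.abs(q[:,2]-z)<.005]
    if len(b)>8:B.append((z,np.percentile(b[:,0],95),np.percentile(b[:,1],[3,97]).mean()))
B=np.array(B);f=np.polyfit(B[:,0],B[:,1],1);g=np.polyfit(B[:,0],B[:,2],1)
print("tilt deg x,y",np.degrees(np.arctan(f[0])).round(1),np.degrees(np.arctan(g[0])).round(1),"front x@.05",np.polyval(f,.05).round(4),"y",np.polyval(g,.05).round(4))
g=((hs[:,0]>55)&(hs[:,0]<90)&(hs[:,1]>70)&(np.abs(W[:,2])<.04)&(W[:,1]<0)&(W[:,1]>-.4)&(W[:,0]<.62))
n=g.reshape(d.shape).astype(np.uint8);kk,l,st,_=cv2.connectedComponentsWithStats(n);i=1+np.argmax(st[1:,4]);r=cv2.minAreaRect(W[(l==i).ravel()][:,:2].astype(np.float32));print("tray",r)
print(t.round(4),s["wrist_force"].round(1))
E
python3 st.py
```

```text
tilt deg x,y -18.3 4.2 front x@.05 0.494 y -0.1715
tray ((0.5238722562789917, -0.18000617623329163), (0.046404026448726654, 0.08222426474094391), 2.8622536659240723)
[ 0.4328 -0.174   0.1102] [-5.2 -0.2 12.6]
```

The pivot works; tilt is down to 18°. I continue.

>>> step_arm(motion=[[2.5,-0.3,0,0,0],[2.5,-0.6,0,0,0],[2.5,-0.9,0,0,0],[2.5,-1.2,0,0,0],[2.5,-1.5,0,0,0],[2.5,-1.8,0,0.05,0],[2.5,-2.1,0,0.05,0],[2.5,-2.1,0,0.05,0]])

```text
time: 14.15
tool_pos: [0.4543, -0.1754, 0.1093]
tcp_rot: [0.096, 3.14, -0.002]
wrist_force: [-2.6, -1.2, 7.0]
width: 0.309
grip_force: 62.2
```

```bash
python3 st.py
```

```text
tilt deg x,y -6.6 2.3 front x@.05 0.4981 y -0.1706
tray ((0.45260897278785706, -0.13589367270469666), (0.041741497814655304, 0.10693984478712082), 82.80520629882812)
[ 0.4543 -0.1754  0.1093] [-2.6 -1.2  7. ]
```

>>> step_arm(motion=[[2.5,-0.3,0,0,0],[2.5,-0.6,0,0.05,0],[2.5,-0.9,0,0.1,0],[2.5,-1.2,0,0.2,0],[2.5,-1.4,0,0.25,0],[2.5,-1.4,0,0.3,0],[2.5,-1.4,0,0.3,0]])

```text
time: 14.9
tool_pos: [0.469, -0.1764, 0.1069]
tcp_rot: [0.096, 3.138, -0.002]
wrist_force: [-1.3, 0.5, 8.5]
width: 0.309
grip_force: 63.3
```

```bash
python3 st.py
```

```text
tilt deg x,y -0.1 0.3 front x@.05 0.5017 y -0.17
tray ((0.4838261604309082, -0.1565156877040863), (0.07170861959457397, 0.17456312477588654), 59.43098068237305)
[ 0.469  -0.1764  0.1069] [-1.3  0.5  8.5]
```

The bottle is upright on the tray floor, so I release it and retreat upward.

>>> step_arm(motion=[[2.5,0,0,-0.1,0],[2.9,0,0,-0.1,0],[3.4,0,0,-0.1,0],[4.2,0,0,-0.1,0],[5,0,0,-0.1,0],[5,0,0,-0.1,0],[5,0,0,-2,0],[5,0,0,-6,0],[5,0,0,-11,0],[5,0,0,-16,0],[5,0,0,-19,0],[5,0,0,-19,0],[5,0,0,-19,0]], force=30)

```text
time: 16.25
tool_pos: [0.468, -0.1757, 0.2955]
tcp_rot: [0.096, 3.138, -0.001]
wrist_force: [-0.3, -1.4, -0.2]
width: 0.591
grip_force: 0.0
```

```bash
cat > tr.py <<'E'
from w import *
p,d,K,M,o=cam("top");W=cloud(d,K,M,o);hs=cv2.cvtColor(p,cv2.COLOR_RGB2HSV)
g=((hs[...,0]>50)&(hs[...,0]<90)&(hs[...,1]>70)&(np.abs(W[...,2])<.05)&(W[...,1]<0)&(W[...,1]>-.35)&(W[...,0]<.62)&(W[...,0]>.36)).astype(np.uint8)
q=np.argwhere(g)[:,::-1].astype(np.float32);r=cv2.minAreaRect(W[g>0][:,:2].astype(np.float32));print("tray",r)
b=cv2.boxPoints(r);print(b.round(3).tolist())
k=(W[...,2]>.09)&(W[...,2]<.16)&(np.abs(W[...,0]-r[0][0])<.06)&(np.abs(W[...,1]-r[0][1])<.06);print("cap",W[k].mean(0).round(4) if k.any() else 0,k.sum())
P=W[165:228,340:395];m=(P[...,2]>.02)&(P[...,2]<.037)&(P[...,1]<-.3);rb=cv2.minAreaRect(P[m][:,:2].astype(np.float32));print("base",rb,cv2.boxPoints(rb).round(3).tolist())
cv2.imwrite("pics/last.png",cv2.resize(p[120:280,240:440,::-1],(800,640)[:2] if 0 else (750,600)))
E
python3 tr.py; python3 -c "
from w import *
s=bot.read_state();print(s['tool_pos'],s['tcp_rot'],s['q'].round(2))
p,d,K,M,o=cam('scene');W=cloud(d,K,M,o);k=(np.abs(W[...,0]-.47)<.06)&(np.abs(W[...,1]+.175)<.04)&(W[...,2]>.1)&(W[...,2]<.15);print(W[k].max(0),np.median(W[k],0))"
```

```text
tray ((0.46893206238746643, -0.1684548407793045), (0.1414586752653122, 0.14327305555343628), 7.500359058380127)
[[0.3889999985694885, -0.10700000077486038], [0.40799999237060547, -0.24899999797344208], [0.5479999780654907, -0.23000000417232513], [0.5299999713897705, -0.08799999952316284]]
cap [ 0.4623 -0.1864  0.1085] 63
base ((0.4848306179046631, -0.39798977971076965), (0.1524256020784378, 0.1218547523021698), 7.230352878570557) [[0.4020000100135803, -0.34700000286102295], [0.4169999957084656, -0.46799999475479126], [0.5680000185966492, -0.4490000009536743], [0.5529999732971191, -0.328000009059906]]
[ 0.46716684 -0.17538447  0.29380806] [-9.63271036e-02 -3.13894616e+00 -7.58349789e-04] [-0.41 -0.11  1.89  0.    1.36 -1.92]
[ 0.49857206 -0.1542866   0.14403082] [ 0.48154813 -0.17112431  0.12436058]
```

The bottle stands freely in the tray. Now back to the peg.

>>> step_arm(motion=[[4,0.4,5,-1,0],[4,0.8,10,-2,0],[4,1.2,15,-2,0],[4,1.6,20,-2,0],[4,2,25,-2,0],[4,2.4,30,-2,0],[4,2.8,35,-2,0],[4,3.2,40,-2,0],[4,3.6,45,-2,0],[4,4.0,50.4,-2,0],[4,4.0,50.4,-2,0],[4,4.0,50.4,-2,0],[4,4.0,50.4,-2,0],[4,4.0,50.4,-2,0]])

```text
time: 17.75
tool_pos: [0.4586, 0.3282, 0.314]
tcp_rot: [-0.099, -3.139, 0.002]
wrist_force: [0.4, 0.3, 0.6]
width: 0.467
grip_force: 0.0
```

```bash
python3 - <<'E'
from w import *
s=bot.read_state();print(s["tool_pos"].round(4),R.from_rotvec(s["tcp_rot"]).as_matrix().round(3).tolist())
p,d,K,M,o=cam("wrist");W=cloud(d,K,M,o);m=red(cv2.cvtColor(p,cv2.COLOR_RGB2HSV))&(W[...,2]>.18)&(W[...,2]<.26)&(W[...,1]>.28)
q=W[m];print(m.sum(),q[:,2].max(),q[q[:,2]>np.percentile(q[:,2],95)-.005].mean(0).round(4))
E
```

```text
[0.4586 0.3282 0.314 ] [[-0.998, 0.063, -0.001], [0.063, 0.998, -0.001], [0.001, -0.001, -1.0]]
336 0.23622580872546636 [0.4534 0.3312 0.2326]
```

>>> step_arm(motion=[[4,0,0.25,4,0],[4,0,0.25,8,0],[4,0,0.25,10.7,0],[4,0,0.25,10.7,0],[0,0,0.25,10.7,0],[0,0,0.25,10.7,0],[0,0,0.25,10.7,0],[0,0,0.25,10.7,0],[0,0,0.25,10.7,0],[0,0,0.25,10.7,0]], force=30)

```text
time: 18.8
tool_pos: [0.4597, 0.3301, 0.2098]
tcp_rot: [0.097, 3.138, -0.005]
wrist_force: [-0.6, -7.6, -1.3]
width: 0.171
grip_force: 29.6
```

>>> step_arm(motion=[[0,-0.82,0,-0.38,0],[0,-1.63,0,-0.76,0],[0,-2.45,0,-1.14,0],[0,-3.26,0,-1.52,0],[0,-4.08,0,-1.9,0],[0,-4.9,0,-2.28,0],[0,-5.71,0,-2.66,0],[0,-6.53,0,-3.04,0],[0,-7.34,0,-3.42,0],[0,-7.9,0,-3.7,0],[0,-8.1,0,-3.78,0],[0,-8.1,0,-3.78,0]])

```text
time: 20.0
tool_pos: [0.5399, 0.3249, 0.2473]
tcp_rot: [0.097, 3.14, -0.006]
wrist_force: [-1.6, -6.7, -2.0]
width: 0.17
grip_force: 29.8
```

>>> step_arm(motion=[[4,0,0,0,0],[4,0,0,0,0],[4,0,0,0,0],[4,0,0,-4,0],[4,0,0,-8,0],[4,0,0,-10,0],[4,0,0,-10,0],[4,0,0,-10,0]])

```text
time: 20.8
tool_pos: [0.5398, 0.3278, 0.3463]
tcp_rot: [0.096, 3.139, 0.002]
wrist_force: [0.3, -0.1, -0.4]
width: 0.467
grip_force: 0.0
```

```bash
python3 - <<'E'
from w import *
s=bot.read_state();print(s["tool_pos"].round(4),R.from_rotvec(s["tcp_rot"]).as_matrix().round(3).tolist(),s["q"].round(2))
p,d,K,M,o=cam("wrist");W=cloud(d,K,M,o);m=red(cv2.cvtColor(p,cv2.COLOR_RGB2HSV))&(W[...,2]>.18)&(W[...,2]<.30)&(W[...,1]>.28)&(W[...,0]>.5)
q=W[m];print(m.sum(),q[:,2].max(),q[q[:,2]>np.percentile(q[:,2],95)-.005].mean(0).round(4))
E
```

```text
[0.5398 0.3278 0.3463] [[-0.998, 0.061, 0.002], [0.061, 0.998, 0.001], [-0.001, 0.001, -1.0]] [ 0.51  0.13  1.55  0.    1.46 -1.  ]
349 0.27377694516795736 [0.5339 0.3259 0.2703]
```

The keeper is back at its upper stop. Now I go to the +y side of the tray, turned so both fingers face its side with the camera facing away from the bottle.

>>> step_arm(motion=[[5,0.6,-3,0,0],[5,1.2,-8,0,8],[5,1.8,-13,0,16],[5,2.4,-18,0,24],[5,3.2,-23,0,32],[5,4,-28,0,40],[5,5,-33,0,48],[5,6.3,-37.6,2,56],[5,6.3,-37.6,5,64],[5,6.3,-37.6,10,72],[5,6.3,-37.6,15,79.5],[5,6.3,-37.6,18,79.5],[5,6.3,-37.6,18,79.5],[5,6.3,-37.6,18,79.5],[5,6.3,-37.6,18,79.5]])

```text
time: 22.35
tool_pos: [0.4551, -0.0441, 0.1674]
tcp_rot: [2.08, 2.351, 0.002]
wrist_force: [-0.1, 0.3, -0.6]
width: 0.587
grip_force: 0.0
```

```bash
python3 - <<'E'
from w import *
s=bot.read_state();print(s["tool_pos"].round(4),R.from_rotvec(s["tcp_rot"]).as_matrix().round(3).tolist(),s["q"].round(2))
p,d,K,M,o=cam("scene");cv2.imwrite("pics/s6.png",cv2.resize(p[120:290,100:330,::-1],(800,590)))
W=cloud(d,K,M,o);hs=cv2.cvtColor(p,cv2.COLOR_RGB2HSV)
g=(hs[...,0]>50)&(hs[...,0]<90)&(hs[...,1]>70)&(np.abs(W[...,2]-.02)<.006)&(W[...,1]<-.02)&(W[...,1]>-.4)&(W[...,0]<.62)&(W[...,0]>.36)
r=cv2.minAreaRect(W[g][:,:2].astype(np.float32));print(r,cv2.boxPoints(r).round(3).tolist())
b=(np.abs(W[...,2]-.03)<.004)&(W[...,1]<-.29)&(W[...,1]>-.5)&(W[...,0]>.38)&(W[...,0]<.64);r=cv2.minAreaRect(W[b][:,:2].astype(np.float32));print(r,cv2.boxPoints(r).round(3).tolist())
E
```

```text
[ 0.4551 -0.0441  0.1674] [[-0.122, 0.993, 0.003], [0.993, 0.122, -0.0], [-0.001, 0.003, -1.0]] [-0.15 -0.11  2.12  0.    1.12 -0.27]
((0.4702485501766205, -0.1657313108444214), (0.1489447057247162, 0.14362584054470062), 7.6576619148254395) [[0.3869999945163727, -0.10400000214576721], [0.4059999883174896, -0.24699999392032623], [0.5540000200271606, -0.22699999809265137], [0.5339999794960022, -0.08500000089406967]]
((0.5102099180221558, -0.39053061604499817), (0.20499610900878906, 0.1212812215089798), 6.357485294342041) [[0.4020000100135803, -0.34200000762939453], [0.41499999165534973, -0.4620000123977661], [0.6190000176429749, -0.4390000104904175], [0.6050000190734863, -0.3190000057220459]]
```

View pics/s6.png

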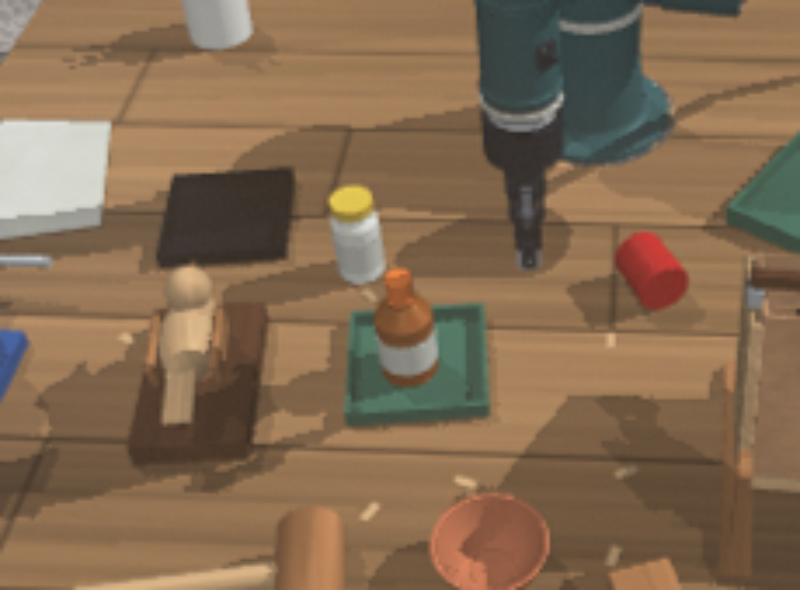

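The scene view shows the bottle upright in the tray at (408,340), the gripper to the right of the tray at (528,240), and the carving base at (200,385) to the left. I descend and start the push.

>>> step_arm(motion=[[5,0,0,4,0],[5,0,0,8,0],[5,0,0,12,0],[5,0,0,15,0],[5,0,0,15.8,0],[5,0,0,16.1,0],[5,-1,0,16.1,0],[5,-2,0,16.1,0],[5,-3,0,16.1,0],[5,-3,0,16.1,0]])

```text
time: 23.4
tool_pos: [0.4589, -0.0755, 0.006]
tcp_rot: [2.082, 2.349, 0.002]
wrist_force: [0.2, -0.0, -0.4]
width: 0.589
grip_force: 0.0
```

>>> step_arm(motion=[[5,-0.2,0,0,0],[5,-0.5,0,0,0],[5,-0.8,0,0,0],[5,-1.1,0,0,0],[5,-1.4,0,0,0],[5,-1.8,0,0,0],[5,-2.2,0,0,0],[5,-2.6,0,0,0],[5,-3.0,0,0,0],[5,-3.4,0,0,0],[5,-3.8,0,0,0],[5,-4.2,0,0,0],[5,-4.6,0,0,0],[5,-5.0,0,0,0],[5,-5.4,0,0,0],[5,-5.8,0,0,0],[5,-6.2,0,0,0],[5,-6.5,0,0,0],[5,-6.7,0,0,0],[5,-6.8,0,0,0]])

```text
time: 25.4
tool_pos: [0.4651, -0.1405, 0.0045]
tcp_rot: [-2.081, -2.351, -0.001]
wrist_force: [0.6, 6.1, 4.6]
width: 0.587
grip_force: 3.1
```

```bash
cat > fin.py <<'E'
from w import *
s=bot.read_state();print(s["tool_pos"].round(4),s["wrist_force"].round(1))
p,d,K,M,o=cam("scene");cv2.imwrite("pics/s7.png",cv2.resize(p[120:290,100:330,::-1],(800,590)))
W=cloud(d,K,M,o);hs=cv2.cvtColor(p,cv2.COLOR_RGB2HSV)
g=(hs[...,0]>50)&(hs[...,0]<90)&(hs[...,1]>70)&(np.abs(W[...,2]-.02)<.006)&(W[...,1]<-.02)&(W[...,1]>-.4)&(W[...,0]<.65)&(W[...,0]>.36)
r=cv2.minAreaRect(W[g][:,:2].astype(np.float32));print(r,cv2.boxPoints(r).round(3).tolist())
a=np.radians(6.6);C=np.array([.509,-.393]);v=np.array(r[0])-C;print("tray in carving x,y",v@[np.cos(a),np.sin(a)],v@[-np.sin(a),np.cos(a)])
E
python3 fin.py
```

```text
[ 0.4651 -0.1405  0.0045] [0.6 6.1 4.6]
((0.47606226801872253, -0.22382767498493195), (0.15044724941253662, 0.14521591365337372), 7.295306205749512) [[0.3919999897480011, -0.16099999845027924], [0.41100001335144043, -0.3050000071525574], [0.5600000023841858, -0.28600001335144043], [0.5410000085830688, -0.1420000046491623]]
tray in carving x,y -0.013275260931361211 0.1718369494208931
```

>>> step_arm(motion=[[5,-0.2,0,0,0],[5,-0.5,0,0,0],[5,-0.8,0,0,0],[5,-1.2,0,0,0],[5,-1.6,0,0,0],[5,-2.0,0,0,0],[5,-2.3,0,0,0],[5,-2.6,0,0,0],[5,-2.8,0,0,0],[5,-3.0,0,0,0],[5,-3.0,0,0,0]])

```text
time: 26.55
tool_pos: [0.4687, -0.1704, 0.0045]
tcp_rot: [-2.081, -2.351, -0.0]
wrist_force: [-1.0, 5.3, 3.8]
width: 0.586
grip_force: 2.4
```

>>> step_arm(motion=[[5,-0.1,0,0,0],[5,-0.2,0,0,0],[5,-0.3,0,0,0],[5,-0.4,0,0,0],[5,-0.5,0,0,0],[5,-0.5,0,0,0]])

```text
time: 27.15
tool_pos: [0.4693, -0.175, 0.0045]
tcp_rot: [-2.081, -2.351, -0.0]
wrist_force: [-0.3, 5.4, 3.2]
width: 0.585
grip_force: 2.9
```

```bash
python3 fin.py
```

```text
[ 0.4693 -0.175   0.0045] [-0.3  5.4  3.2]
((0.4775168299674988, -0.25706416368484497), (0.14843684434890747, 0.1456814557313919), 7.2791428565979) [[0.39500001072883606, -0.1940000057220459], [0.4129999876022339, -0.33899998664855957], [0.5600000023841858, -0.3199999928474426], [0.5419999957084656, -0.17499999701976776]]
tray in carving x,y -0.015650446009124616 0.13865354351660647
```

Only a few mm are left. I push slowly until the force rises.

>>> step_arm(motion=[[5,-0.1,0,0,0],[5,-0.2,0,0,0],[5,-0.3,0,0,0],[5,-0.3,0,0,0]])

```text
time: 27.6
tool_pos: [0.4694, -0.1769, 0.0045]
tcp_rot: [-2.08, -2.349, -0.002]
wrist_force: [-0.7, 10.7, 6.2]
width: 0.586
grip_force: 5.2
```

>>> step_arm(motion=[[5,-0.1,0,0,0],[5,-0.2,0,0,0],[5,-0.2,0,0,0]])

```text
time: 27.9
tool_pos: [0.4693, -0.1771, 0.0045]
tcp_rot: [-2.079, -2.346, -0.005]
wrist_force: [-0.8, 17.9, 10.4]
width: 0.586
grip_force: 9.0
```

The tray has stalled against the base, with the force rising to 18 N. I back off and check.

>>> step_arm(motion=[[5,0.5,0,0,0],[5,1.5,0,0,0],[5,4,0,0,0],[5,7,0,-2,0],[5,9,0,-7,0],[5,9,0,-12,0],[5,9,0,-17,0],[5,9,0,-20,0],[5,9,0,-20,0],[5,9,0,-20,0]])

```text
time: 28.9
tool_pos: [0.4601, -0.0919, 0.2055]
tcp_rot: [2.08, 2.351, 0.001]
wrist_force: [-0.6, -0.2, -0.4]
width: 0.586
grip_force: 0.0
```

```bash
python3 fin.py; python3 tr.py
```

```text
[ 0.4601 -0.0919  0.2055] [-0.6 -0.2 -0.4]
((0.4792858958244324, -0.2593778967857361), (0.15478862822055817, 0.14573350548744202), 6.683593273162842) [[0.39399999380111694, -0.19599999487400055], [0.41100001335144043, -0.3409999907016754], [0.5649999976158142, -0.3230000138282776], [0.5479999780654907, -0.17800000309944153]]
tray in carving x,y -0.014159038055910704 0.13615181267868293
tray ((0.48152101039886475, -0.27583199739456177), (0.14354993402957916, 0.12156136333942413), 5.70507287979126)
[[0.40400001406669617, -0.22200000286102295], [0.41600000858306885, -0.34299999475479126], [0.5590000152587891, -0.32899999618530273], [0.546999990940094, -0.20800000429153442]]
cap [ 0.4786 -0.2671  0.1105] 194
base ((0.5055095553398132, -0.3742903172969818), (0.20003804564476013, 0.16756954789161682), 6.3555145263671875) [[0.3970000147819519, -0.3019999861717224], [0.41499999165534973, -0.4690000116825104], [0.6140000224113464, -0.44600000977516174], [0.5960000157356262, -0.2800000011920929]]
```

View pics/s7.png

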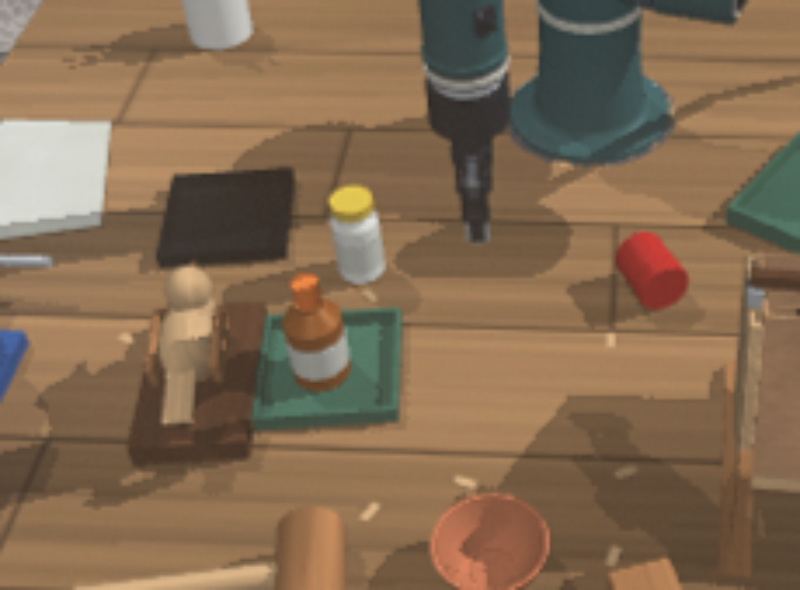

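The picture shows the tray at (330,370) lying flush against the carving base, with the bottle upright in it at (318,345). Bowl and glue bottle look where they were, and the robot is clear.

```bash
python3 -c "from workcell import bot;print(bot.finish_job())"
```

```text
the job is handed in; nothing more can be done
None
```

The job is handed in, with the orange-capped bottle upright in the green tray, the tray flush against the carving's base and the keeper bar back up; the hand-in returned no verdict.

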